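# Lock the curing salt away

### The job

Curing salt must be kept locked up: pick up the red-capped tin lying on the counter, stand it upright (cap up) on the counter and let go of it, then take it again from above and set it upright in the free cell of the green lock box. Then shut the lid fully and swing its steel hasp down over the red sprung catch on the front, pressing gently until it snaps in and stays flush; do not force it, and leave the other tins, the stapler and the cup where they are.

Things in the scene. Friction and masses are not known exactly. Their poses are not given: they have to be found in the camera images.
- tin_cure: the curing-salt tin, a square metal tin with a RED cap and a white paper band, 46 x 46 mm section, 108 mm long with cap (the cap is as wide as the tin, last 14 mm), about 0.3 kg; starts lying on one side. Origin: middle of the length on the side it lies on at first (23 mm off the tin's axis); own x runs along the tin from base to cap, own z points from the origin through the tin's axis
- tin_base (a point): centre of that tin's base end face (axes as the tin's)
- tin_cap (a point): centre of that tin's cap end face, 108 mm from tin_base (axes as the tin's)
- tin_spice: a like tin with a YELLOW cap and brown band, lying on the counter; leave it alone. Origin and axes as for tin_cure
- tin_stored: a like tin with a BLUE cap that already stands in the other cell of the box; leave it alone. Origin: centre of its base; its top is 108 mm above
- stapler: black stapler, 150 x 36 mm, 42 mm high, lying on the counter; leave it alone. Origin: centre of its underside, x along its length
- cup: white cup, 84 mm across, 100 mm high, standing behind; leave it alone. Origin: centre of its underside
- lockbox: green steel lock box fixed on the counter, tub 110 mm deep (own x, front at -x towards the robot) x 190 mm wide (own y), walls 5 mm thick, rim 70 mm above the counter. Origin: centre of its underside, z up. Inside is a wooden insert, its top 60 mm above the counter, with two square cells 59 x 59 mm; the free one is on the own +y side, centres 104 mm apart. With the lid shut the box is 123 mm high
- cell (a point): centre of the floor of the free cell (5 mm above the counter; axes as the box's). A tin standing in it rises 43 mm above the rim
- lid (a joint): angle of the lid, rad: 0 fully shut, about 1.7 standing open. Deep lid 110 x 190 mm, 53 mm high, hinged along the rear rim of the tub (box x +55 mm, height 70 mm); the hinge is stiff, about 0.5 N m, so it stays where it is left
- lid_hinge (a point): middle of the lid's hinge line (axes as the box's; hinge line along y)
- lid_front (a point): middle of the lid's front top edge (110 mm in front of and 53 mm above the hinge line when shut). Axes as the lid's: x from the front to the hinge, y along the hinge line, z out of the lid's top face
- hasp (a joint): angle of the hasp to the lid, rad: 0 hanging flush down the front, latched; 1.57 sticking straight out from the lid's front. The hasp is a steel strap 36 mm wide, 4 mm thick, 59 mm long, in the middle of the lid's front; its hinge line (along the box's y) lies, with the lid shut, 59 mm in front of the box's origin and 86 mm above the counter. It is a little stiff and stays where it is left
- hasp_end (a point): middle of the hasp's free end, 56 mm from its hinge line; 30 mm above the counter when latched. Axes as the hasp's: z from the end to the hinge line, x towards the box when latched
- catch (a joint): how far the red sprung catch is pushed down, m: 0 up (its rest, also when latched), 0.010 fully down. The hasp's end rides down its sloping front under a push of about 4 N at the end of the strap (more, nearer its hinge) and snaps in behind the lip
- catch_top (a point): middle of the top of the catch's lip, 65 mm in front of the box's origin, 33 mm above the counter; the catch is 24 mm wide

How it is judged (in metres and radians):
On the way, in this order (a step that is already met when the one before it is completed fails the run):
1. the red-capped tin stands upright, cap up, on the counter and is let go (height (world z) of tin_cap above 0.102 m and height (world z) of tin_base below 0.004 m and contact force between the fingers and tin_cure below 0.1 N), for 0.2 s.
2. the tin stands upright on the floor of the free cell, let go, with the lid still open (horizontal distance between tin_base and cell below 0.015 m and z of tin_base in the frame of cell below 0.004 m and z of tin_cap in the frame of cell above 0.102 m and contact force between the fingers and tin_cure below 0.1 N and value of joint lid above 0.5 rad), for 0.2 s.
3. the lid is fully shut, the hasp not yet over the catch (value of joint lid below 0.03 rad and value of joint hasp above 0.1 rad), for 0.1 s.
At the end, for the whole second after the job is handed in: The lid is shut (under 0.03 rad), the hasp is snapped in behind the catch and at rest (hasp under 0.06 rad, catch back up within 2 mm), and the red-capped tin stands upright, cap up, on the floor of the free cell (base within 15 mm of the cell's centre, less than 4 mm off its floor) (value of joint lid below 0.03 rad and value of joint hasp below 0.06 rad and value of joint catch below 0.002 m and horizontal distance between tin_base and cell below 0.015 m and z of tin_base in the frame of cell below 0.004 m and z of tin_cap in the frame of cell above 0.102 m and velocity of joint hasp below 0.05 rad/s); the robot touches nothing.
It fails at once if the yellow-capped tin, the stapler or the cup was shifted by more than 30 mm (distance of any of tin_spice, stapler, cup from where it was at the start of the episode above 0.03 m).
It fails at once if the blue-capped tin in the box was shifted by more than 30 mm (distance of tin_stored from where it was at the start of the episode above 0.03 m).
It fails at once if the hasp was forced: more than 70 N from the fingers (contact force between the fingers and hasp above 70 N).
It also fails if it takes over 72 s, if anything falls off the work surface, if the arm or the gripper's body presses on something with over 40 N, if the wrist force passes 120 N, or if a joint passes its speed limit or range.

### The arm

A 7-joint arm with a two-finger parallel gripper is mounted at the origin on the work surface. World frame = base frame: x ahead of the robot, y to its left, z up, the work surface at z = 0. Lengths are in m, angles in degrees, forces in N, time in s.
With the tool pointing down it reaches from about 0.425 to 0.875 m from the base axis. Payload 4.7 kg.
Tool frame: the origin (TCP) lies at the centre of the arm's flange, where the gripper is bolted on; the fingertips stand 182 mm ahead of it and the grasp point (between the pads) lies 164 mm ahead of it; z points along the fingers, y is the line along which they close (so a half turn about z gives the same grasp; the last joint's range is limited). The gripper opens to 87 mm and grips with 3 to 60 N. Pads are 19 mm wide; open, the fingers measure 117 mm over their backs; the gripper's body (75 mm by 190 mm) begins 51 mm behind the grasp point.
Start: joints at [-73.218, 18.392, -4.016, 83.108, 1.295, 78.541, -3.26], TCP at [0.179, 0.625, 0.405] pointing down, gripper open.
Joint ranges: [-163.93, 163.93], [-17.29, 119.83], [-79.2, 71.16], [3.27, 140.29], [-89.18, 269.18], [5.43, 117.66], [-154.24, 154.24]. Speed limits (degrees/s): [147.25, 147.25, 180, 180, 180, 180, 180].

### API

Orientations are given as [roll, pitch, yaw] about the fixed x, y, z axes, in that order (R = Rz(yaw) Ry(pitch) Rx(roll)).
In Python, from cell import env gives the robot as it stands. The module is installed in compiled form; this text tells all that it offers.
- The arm moves only by the tool step_arm, never from a script. Its argument "steps" is one flat list of numbers, 5 for each row, row after row: the opening, from 0 (shut) to 1 (fully open), then the shift along the tool's x, y, z in mm, then the turn about the tool's z in degrees. In form: [grip, dx, dy, dz, roll, grip, dx, dy, dz, roll, ...]. A call has 1 to 12 rows; each row shifts and turns the commanded pose from where the row before left it, along the tool's axes as they then stand; what a row does not reach is not made up. A row lasts 1/8 s, in which the tool goes at most 62.5 mm and 10.7 degrees, less where a joint would pass 70% of its speed; a pose out of reach is approached as far as the arm can. A call with a gripper value outside its range is refused whole. The fingers move at their own pace and stop on an object; "grip_force" is the grip in N (left out, the last holds). Time passes only in rows, so rows that do not move let the fingers close. It gives the time, the measured TCP pose, the force, the opening and the grip force at its end, in the units of the state.
- env.get_obs(): the state, without advancing time (a new reading comes with each control period).
- env.read_camera(name): name is "side" or "top" or "wrist"; returns a dict with "image" (420x560x3 uint8, red, green, blue), "camera_matrix" (3x3 intrinsics, pixels), "R" (3x3) and "t" (3): a world point X has camera coordinates R X + t. Camera axes: x right, y down, z forward; pixel columns grow to the right and rows downward; lengths in m; the calibration is good to about 2 mm. A picture is of the moment at which its call begins. There is no depth.
- env.sign_off(): hands the job in; it is judged then, once.
The state is a dict: "time_s": time; "qpos": joint angles; "joint_velocities": joint speeds; "effort": joint torques, N m; "tool_pos": TCP position; "tool_rot": TCP orientation; "force": force on the tool from outside, world axes, zero at the start; "wrist_torque": the same for the moment, N m; "grip_width": finger opening in m; "grasp_force": force on a finger pad.
Only numpy, scipy, OpenCV 4.12 (cv2) and the standard library are available. Lean on these libraries where they do the work, as an engineer would, in place of code of your own. Each camera call takes 0.05 s, during which the arm holds its last target. There are 200 camera calls.

## Working session

There is one attempt and no reset: what is moved stays moved. The work goes in short steps, Python scripts to look and compute and a tool call to move; the robot and the scene stay as the last step left them, time stands still between calls to the robot, and variables do not carry over. Pictures are saved under pics/ and viewed, at most 10 in all, crops included, and the job is handed in when it is done.

Besides the shell and the picture viewer there is one more tool, called after "Request:" as name(argument=value, ...) on one line, values as JSON. step_arm: Moves the arm, as the interface text tells. Its arguments: {"type":"object","properties":{"steps":{"type":"array","items":{"type":"number"}},"grip_force":{"type":"number"}},"required":["steps"]}

```bash
mkdir -p pics; cat > h.py <<'E'
import numpy as np, cv2
from cell import env
def shot(n,f=None):
    c=env.read_camera(n)
    if f: cv2.imwrite('pics/'+f,c['image'][:,:,::-1])
    return c
def ray(c,u,v):
    R=np.array(c['R']);t=np.array(c['t']);o=-R.T@t
    d=R.T@np.linalg.inv(c['camera_matrix'])@np.array([u,v,1.]);return o,d/np.linalg.norm(d)
def plane(c,u,v,z):
    o,d=ray(c,u,v);return o+d*(z-o[2])/d[2]
def tri(c1,p1,c2,p2):
    o1,d1=ray(c1,*p1);o2,d2=ray(c2,*p2)
    s=np.linalg.lstsq(np.c_[d1,-d2],o2-o1,rcond=None)[0]
    a=o1+s[0]*d1;b=o2+s[1]*d2;return (a+b)/2,np.linalg.norm(a-b)
def proj(c,X):
    p=np.array(c['camera_matrix'])@(np.array(c['R'])@X+c['t']);return p[:2]/p[2]
E
python3 - <<'E'
from h import *
a=shot('top');b=shot('side')
im=np.hstack([a['image'],b['image']])[:,:,::-1]
cv2.imwrite('pics/top0.png',a['image'][:,:,::-1]);cv2.imwrite('pics/side0.png',b['image'][:,:,::-1])
for c in(a,b): print(np.round(ray(c,280,210),3).tolist(),c['camera_matrix'][0,0])
o=env.get_obs();print({k:np.round(v,3).tolist() for k,v in o.items()})
E
```

```text
[[0.502, 0.045, 1.038], [0.087, 0.001, -0.996]] 475.75340582918307
[[0.886, 0.905, 0.805], [-0.238, -0.746, -0.622]] 467.34749074575393
{'time_s': 0.1, 'qpos': [-73.22, 18.436, -4.016, 83.167, 1.295, 78.54, -3.259], 'joint_velocities': [0.131, -0.066, 0.065, -0.116, -0.025, -0.002, 0.061], 'effort': [-0.0, -49.257, -0.406, -31.34, -0.064, 0.039, 0.0], 'tool_pos': [0.179, 0.625, 0.404], 'tool_rot': [-179.902, 0.005, 164.031], 'force': [-0.369, -0.206, 0.02], 'wrist_torque': [0.012, -0.006, 0.016], 'grasp_force': 0.0, 'grip_width': 0.087}
```

View pics/top0.png

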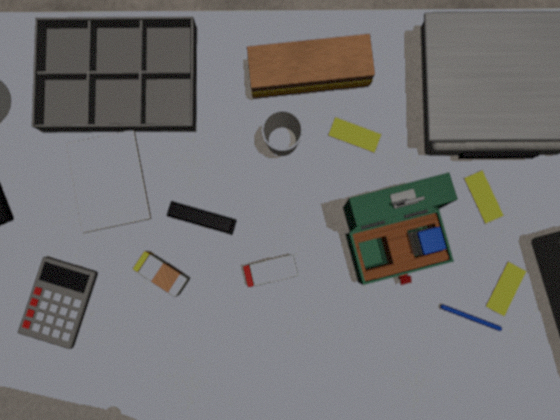

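View pics/side0.png

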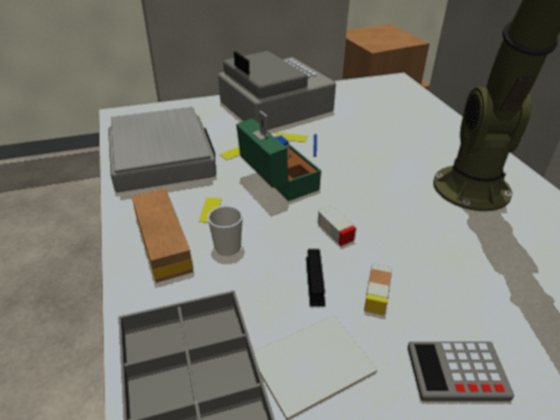

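The top view shows the red cap at about (248,275) and the white tin body running to (297,264). The yellow tin is at (162,273), the stapler at (202,217) and the cup at (282,133). The box has its free (green) cell at about (374,252), the blue tin at (432,240) and the catch at (405,280). The lid stands open at the rear, with the hasp at about (405,198).

```bash
python3 - <<'E'
from h import *
a=shot('top');b=shot('side')
def red(c,box):
    i=c['image'].astype(int);m=((i[:,:,0]>110)&(i[:,:,1]<70)&(i[:,:,2]<70))
    x0,y0,x1,y1=box;k=np.zeros_like(m);k[y0:y1,x0:x1]=1;m&=k>0
    v,u=np.nonzero(m);return len(u),u.mean(),v.mean()
rt=red(a,(235,255,262,292));print('cap',rt,plane(a,rt[1],rt[2],.03))
rs=red(b,(300,200,380,260));print(rs,plane(b,rs[1],rs[2],.025),tri(a,rt[1:],b,rs[1:]))
for n,u,v,z in[('capend',248,275,.046),('base',297,264,.046),('catch',405,280,.033),('freecell',374,252,.03),('blue',432,240,.113),
 ('rimFL',361,282,.07),('rimFR',452,263,.07),('hasp',405,198,.2),('rimBL',349,228,.07)]:
    print(n,np.round(plane(a,u,v,z),3))
E
```

```text
cap (123, np.float64(247.9268292682927), np.float64(275.4715447154472)) [0.45276504 0.11424631 0.03      ]
(54, np.float64(347.31481481481484), np.float64(230.0185185185185)) [0.44671495 0.09662589 0.025     ] (array([0.45432277, 0.11304073, 0.04045207]), np.float64(0.00229693301862743))
capend [0.455 0.113 0.046]
base [0.476 0.011 0.046]
catch [ 0.441 -0.215  0.033]
freecell [ 0.5   -0.152  0.03 ]
blue [ 0.523 -0.249  0.113]
rimFL [ 0.44  -0.117  0.07 ]
rimFR [ 0.477 -0.302  0.07 ]
hasp [ 0.595 -0.176  0.2  ]
rimBL [ 0.549 -0.094  0.07 ]
```

Request:
step_arm(steps=[1,-40,-42,0,0,1,-40,-42,0,0,1,-40,-42,0,0,1,-40,-42,0,0,1,-40,-42,0,0,1,-40,-42,0,0,1,-40,-42,0,0,1,-40,-42,0,0,1,-40,-42,0,0,1,-40,-42,0,0,1,-30,-42,10,0,1,0,0,10,10], grip_force=6)

```text
time_s: 1.7
tool_pos: [0.4661, 0.0577, 0.3848]
tool_rot: [180.0, 0.1, 153.3]
force: [0.1, 1.1, -0.6]
grip_width: 0.087
grasp_force: 0.0
```

Request:
step_arm(steps=[1,0,0,0,10.5,1,0,0,0,10.5,1,0,0,0,10.5,1,0,0,0,10.5,1,0,0,0,10.5,1,0,0,0,0])

```text
time_s: 2.45
tool_pos: [0.4651, 0.0623, 0.3847]
tool_rot: [-180.0, -0.0, 101.6]
force: [-0.2, -0.3, -1.1]
grip_width: 0.087
grasp_force: 0.0
```

```bash
python3 - <<'E'
from h import *
c=shot('wrist','w1.png')
o=env.get_obs();print(o['tool_pos'],o['tool_rot'],o['time_s'],ray(c,280,210))
E
```

```text
[0.46507957 0.06232826 0.38469708] [-1.79995459e+02 -4.93658995e-03  1.01720368e+02] 2.5 (array([0.44951439, 0.13786068, 0.3643848 ]), array([ 0.05708719, -0.27099194, -0.96088731]))
```

View pics/w1.png

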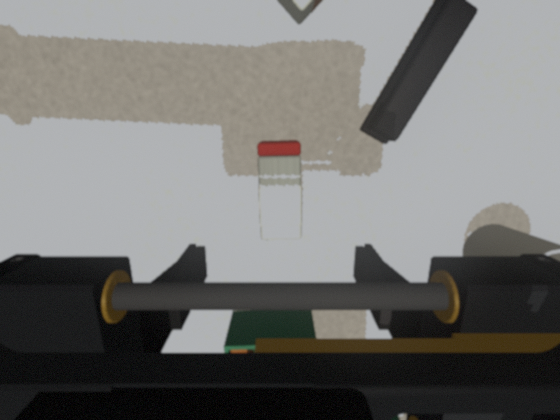

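The wrist view shows the tin axis-aligned with the tool. The red cap spans columns 257–301 and rows 141–157, and the base end is at about row 239.

```bash
python3 - <<'E'
from h import *
c=shot('wrist');a=shot('top');o=env.get_obs()
i=c['image'].astype(int);m=(i[:,:,0]>110)&(i[:,:,1]<70)&(i[:,:,2]<70);m[:100]=0;m[200:]=0
v,u=np.nonzero(m);print(u.min(),u.max(),v.min(),v.max())
P=o['tool_pos'];y=np.radians(o['tool_rot'][2]);X=np.array([np.cos(y),np.sin(y)]);Y=np.array([np.sin(y),-np.cos(y)])
for n,p,z in[('capLfar',(257,143),.046),('capRfar',(301,143),.046),('capR',(301,157),.046),('baseL',(260,239),.046),('baseR',(302,239),.046)]:
    q=plane(c,*p,z)[:2]-P[:2];print(n,np.round([q@X,q@Y],4))
ia=a['image'].astype(int);m=(ia[:,:,0]>110)&(ia[:,:,1]<70)&(ia[:,:,2]<70);m[:,:235]=0;m[:,262:]=0
va,ua=np.nonzero(m);print(tri(c,(u.mean(),v.mean()),a,(ua.mean(),va.mean())))
E
```

```text
258 299 142 155
capLfar [ 0.0572 -0.0234]
capRfar [0.0572 0.022 ]
capR [0.0429 0.0223]
baseL [-0.0488 -0.0222]
baseR [-0.0488  0.0253]
 ** On entry to DLASCL parameter number  4 had an illegal value
 ** On entry to DLASCL parameter number  4 had an illegal value
 ** On entry to DLASCL parameter number  4 had an illegal value
 ** On entry to DLASCL parameter number  4 had an illegal value
 ** On entry to DLASCL parameter number  5 had an illegal value
 ** On entry to DLASCL parameter number  4 had an illegal value<stdin>:9: RuntimeWarning: Mean of empty slice.
  ret = ret.dtype.type(ret / rcount)
Traceback (most recent call last):
  File "h.py", line 14, in tri
    s=np.linalg.lstsq(np.c_[d1,-d2],o2-o1,rcond=None)[0]
      ~~~~~~~~~~~~~~~^^^^^^^^^^^^^^^^^^^^^^^^^^^^^^^^
numpy.linalg.LinAlgError: SVD did not converge in Linear Least Squares
```

Request:
step_arm(steps=[1,43,0,0,0,1,0,0,60,0,1,0,0,60,0,1,0,0,50,0,1,0,0,27,0,1,0,0,0,0,0,0,0,0,0,0,0,0,0,0,0,0,0,0,0,0,0,0,0,0,0,0,0,0,0], grip_force=6)

```text
time_s: 3.98
tool_pos: [0.4565, 0.1046, 0.188]
tool_rot: [-180.0, -0.0, 101.5]
force: [-1.3, 0.4, 2.6]
grip_width: 0.046
grasp_force: 6.0
```

Request:
step_arm(steps=[0,-4,0,-12,0,0,-5,0,-12,0,0,-7,0,-11,0,0,-8,0,-10,0,0,-9,0,-9,0,0,-10,0,-8,0,0,-11,0,-6,0,0,-12,0,-5,0,0,-12,0,-3,0,0,-12,0,-2,0,0,0,0,0,0])

```text
time_s: 5.35
tool_pos: [0.4746, 0.015, 0.2656]
tool_rot: [-180.0, 0.0, 101.4]
force: [-0.2, -0.0, -1.8]
grip_width: 0.046
grasp_force: 6.0
```

```bash
python3 - <<'E'
from h import *
b=shot('side');cv2.imwrite('pics/s2.png',cv2.resize(b['image'][140:300,230:450,::-1],None,fx=3,fy=3))
E
```

```text
(no output)
```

View pics/s2.png

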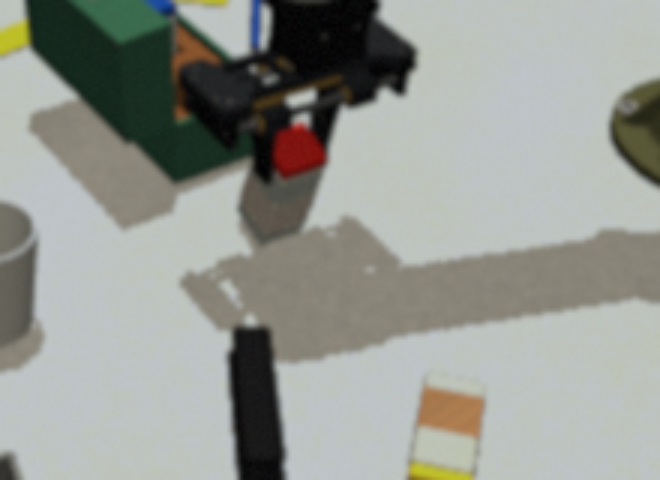

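The tin is gripped below its cap at about (300,150) in the crop. It is nearly upright, with the cap still leaning toward the camera.

Request:
step_arm(steps=[0,-3,0,4,0,0,-6,0,2,0,0,-8,0,0,0,0,-8,0,1,0,0,-8,0,1,0,0,-5,0,0,0,0,0,0,0,0])

```text
time_s: 6.28
tool_pos: [0.4824, -0.0212, 0.2583]
tool_rot: [180.0, -0.0, 101.5]
force: [-2.1, -0.1, 5.4]
grip_width: 0.0462
grasp_force: 6.0
```

```bash
python3 - <<'E'
from h import *
b=shot('side');cv2.imwrite('pics/s3.png',cv2.resize(b['image'][140:260,260:420,::-1],None,fx=4,fy=4))
E
```

```text
(no output)
```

View pics/s3.png

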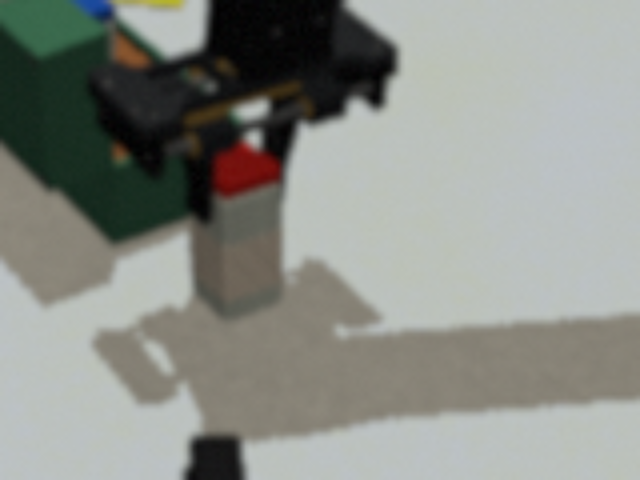

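The tin now stands upright with its base on the counter. The grasp height of 94 mm matches that. Releasing it.

Request:
step_arm(steps=[0,0,0,-1,0,1,0,0,0,0,1,0,0,0,0,1,0,0,0,0,1,0,0,0,0,1,0,0,0,0,1,0,0,-40,0,1,-20,0,-50,0,1,-20,0,-20,0,1,-10,0,0,0,1,0,0,0,0])

```text
time_s: 7.7
tool_pos: [0.4917, -0.0702, 0.3675]
tool_rot: [-179.9, -0.0, 101.5]
force: [0.0, 0.8, 0.0]
grip_width: 0.0872
grasp_force: 0.0
```

```bash
python3 - <<'E'
from h import *
c=shot('wrist','w4.png')
o=env.get_obs();print(o['tool_pos'],o['tool_rot'])
P=o['tool_pos'];y=np.radians(o['tool_rot'][2]);X=np.array([np.cos(y),np.sin(y)]);Y=np.array([np.sin(y),-np.cos(y)])
i=c['image'].astype(int);m=((i[:,:,0]>90)&(i[:,:,1]<70)&(i[:,:,2]<70)).astype(np.uint8)
n,l,s,ce=cv2.connectedComponentsWithStats(m)
for k in range(1,n):
    if s[k,4]>100:
        pts=np.argwhere(l==k)[:,::-1].astype(np.float32);r=cv2.minAreaRect(pts);q=plane(c,*r[0],.108)
        print(s[k],r,q,[(q[:2]-P[:2])@X,(q[:2]-P[:2])@Y], [np.round(plane(c,*p,.108)[:2],4).tolist() for p in cv2.boxPoints(r)])
E
```

```text
[ 0.49159893 -0.06942141  0.36717322] [-1.79849173e+02 -4.43738043e-02  1.01516901e+02]
[ 252  118   58   57 3172] ((280.5, 146.0), (56.0, 57.0), 90.0) [ 0.48003291 -0.0113509   0.108     ] [np.float64(0.05921054766066894), np.float64(0.0002610353643963633)] [[0.4547, 0.0047], [0.497, 0.0133], [0.5067, -0.0283], [0.4621, -0.0373]]
```

View pics/w4.png

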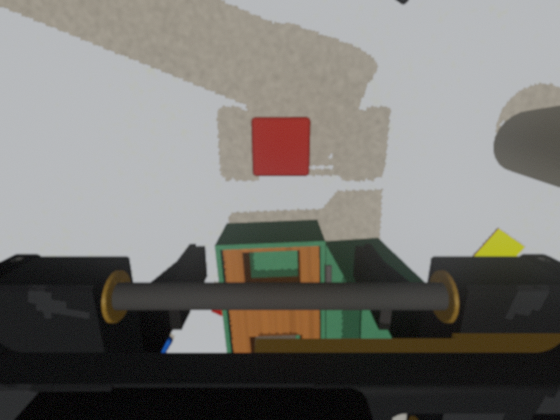

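The wrist view shows the red cap as a clean square centred at (280,146), so the tin is upright. The box, with its orange insert and free cell at about (275,262), is already aligned with the tool yaw.

```bash
python3 - <<'E'
from h import *
print(np.round(env.get_obs()['qpos'],1))
E
```

```text
[-2.810e+01  2.000e-01  3.340e+01  1.084e+02 -1.000e-01  7.160e+01
  1.690e+01]
```

Request:
step_arm(steps=[1,0,0,0,-10,1,0,0,0,-10,1,0,0,0,-10,1,0,0,0,-10,1,0,0,0,-10,1,0,0,0,-10,1,0,0,0,-10,1,0,0,0,-10,1,0,0,0,-10,1,0,0,0,0])

```text
time_s: 9.0
tool_pos: [0.4918, -0.0688, 0.3674]
tool_rot: [180.0, -0.1, -168.5]
force: [0.1, 0.3, 0.3]
grip_width: 0.087
grasp_force: 0.0
```

```bash
python3 - <<'E'
from h import *
c=shot('wrist','w5.png')
o=env.get_obs();print(o['tool_pos'],o['tool_rot'],np.round(o['qpos'],1))
E
```

```text
[ 0.49182793 -0.06900421  0.36761939] [ 1.79972578e+02 -1.16586297e-01 -1.68599583e+02] [-2.800e+01  2.000e-01  3.330e+01  1.084e+02 -1.000e-01  7.160e+01
  1.067e+02]
```

View pics/w5.png

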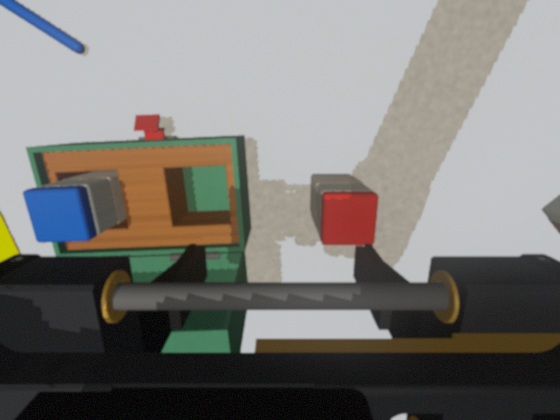

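The wrist view shows the rim corners at front-right (244,136), front-left (28,148) and back-right (245,254). The free cell opening is at about (168–232, 166–238), the catch at (148,125) and the tin's cap at (348,218).

```bash
python3 - <<'E'
from h import *
c=shot('wrist');a=shot('top');o=env.get_obs()
P=o['tool_pos'];y=np.radians(o['tool_rot'][2]);X=np.array([np.cos(y),np.sin(y)]);Y=np.array([np.sin(y),-np.cos(y)])
def T(n,p,z):
    q=plane(c,*p,z)[:2];d=q-P[:2];print(n,np.round(q,4),'tool',np.round([d@X*1e3,d@Y*1e3],1));return q
fr=T('FR',(244,136),.07);fl=T('FL',(28,148),.07);br=T('BR',(245,254),.07)
w=fr-fl;print('width',np.linalg.norm(w),'box yaw',np.degrees(np.arctan2(w[1],w[0]))-90,'depth',np.linalg.norm(br-fr))
ey=w/np.linalg.norm(w);ex=np.array([ey[1],-ey[0]])
for n,b in(('fr',fr-95*.001*ey+.055*ex),):
    print('box',b,'cell',b+.052*ey)
i=c['image'].astype(int)
for r in(190,205): print(r,[tuple(i[r,k]) for k in range(160,248,4)])
print([tuple(i[k,205]) for k in range(132,260,4)])
m=((i[:,:,0]>90)&(i[:,:,1]<70)&(i[:,:,2]<70)).astype(np.uint8);m[:,:250]=0;m[:,400:]=0
pts=np.argwhere(m)[:,::-1].astype(np.float32);r=cv2.minAreaRect(pts);print(r);T('capmid',r[0],.108)
# heights: catch and blue top across views
def blob(im,f,x0,y0,x1,y1):
    q=im.astype(int);k=f(q);z=np.zeros_like(k);z[y0:y1,x0:x1]=k[y0:y1,x0:x1];v,u=np.nonzero(z);return (u.mean(),v.mean())
bl=lambda q:(q[:,:,2]>120)&(q[:,:,0]<70)&(q[:,:,1]<110)
pb=blob(c['image'],bl,20,170,110,250);pa=blob(a['image'],bl,410,220,450,260);print('blue',pb,pa,tri(c,pb,a,pa))
E
```

```text
FR [ 0.4326 -0.1141] tool [ 67.1 -32.1]
FL [ 0.4814 -0.3033] tool [  56.6 -227.2]
BR [ 0.5454 -0.0943] tool [-47.4 -35. ]
width 0.19540960790253145 box yaw 14.479443870068806 depth 0.11454110614083593
box [ 0.5095852  -0.19235667] cell [ 0.4965835  -0.14200833]
190 [(np.int64(166), np.int64(109), np.int64(57)), (np.int64(167), np.int64(112), np.int64(62)), (np.int64(85), np.int64(56), np.int64(32)), (np.int64(70), np.int64(47), np.int64(30)), (np.int64(64), np.int64(43), np.int64(26)), (np.int64(68), np.int64(46), np.int64(29)), (np.int64(65), np.int64(49), np.int64(32)), (np.int64(62), np.int64(92), np.int64(67)), (np.int64(61), np.int64(92), np.int64(67)), (np.int64(84), np.int64(133), np.int64(100)), (np.int64(82), np.int64(133), np.int64(98)), (np.int64(82), np.int64(134), np.int64(99)), (np.int64(84), np.int64(134), np.int64(100)), (np.int64(82), np.int64(132), np.int64(99)), (np.int64(83), np.int64(134), np.int64(101)), (np.int64(82), np.int64(134), np.int64(100)), (np.int64(86), np.int64(136), np.int64(103)), (np.int64(125), np.int64(112), np.int64(78)), (np.int64(116), np.int
[... 2760 characters left out ...]
DLASCL parameter number  4 had an illegal value
 ** On entry to DLASCL parameter number  4 had an illegal value
 ** On entry to DLASCL parameter number  4 had an illegal value
 ** On entry to DLASCL parameter number  4 had an illegal value
 ** On entry to DLASCL parameter number  5 had an illegal value
 ** On entry to DLASCL parameter number  4 had an illegal value<stdin>:18: RuntimeWarning: Mean of empty slice.
  ret = ret.dtype.type(ret / rcount)
Traceback (most recent call last):
  File "h.py", line 14, in tri
    s=np.linalg.lstsq(np.c_[d1,-d2],o2-o1,rcond=None)[0]
      ~~~~~~~~~~~~~~~^^^^^^^^^^^^^^^^^^^^^^^^^^^^^^^^
numpy.linalg.LinAlgError: SVD did not converge in Linear Least Squares
```

```bash
python3 - <<'E'
from h import *
c=shot('wrist');o=env.get_obs();i=c['image'].astype(int)
P=o['tool_pos'];y=np.radians(o['tool_rot'][2]);X=np.array([np.cos(y),np.sin(y)]);Y=np.array([np.sin(y),-np.cos(y)])
def tl(p,z):
    d=plane(c,*p,z)[:2]-P[:2];return np.array([d@X,d@Y])*1e3
g=lambda p:p[1]-p[0]>20
L=[]
for u in list(range(45,125,4))+list(range(185,240,4)):
    v=next((v for v in range(110,170) if g(i[v,u])),None)
    if v: L.append(tl((u,v),.07))
L=np.array(L);f=np.polyfit(L[:,1],L[:,0],1);print('front rim: tool x=',f, 'resid',np.abs(L[:,0]-np.polyval(f,L[:,1])).max(),'tilt deg',np.degrees(np.arctan(f[0])))
# orange insert top mask
m=((i[:,:,0]>140)&(i[:,:,1]<130)&(i[:,:,1]>80)&(i[:,:,2]<85)).astype(np.uint8);m[:,250:]=0
r0=[np.nonzero(m[150:250,u])[0].min()+150 for u in range(180,228,6)];print('insert front',[np.round(tl((u,v),.06),1).tolist() for u,v in zip(range(180,228,12),r0[::2])])
for n,p in[('left',(168.5,195)),('right',(229.5,195)),('front',(205,166)),('back',(205,224))]: print(n,np.round(tl(p,.06),1))
for n,p in[('floorback',(205,211)),('floorleft',(187,195))]: print(n,np.round(tl(p,.005),1))
E
```

```text
front rim: tool x= [4.38984697e-02 6.77858601e+01] resid 2.7750431746678217 tilt deg 2.513583246384678
insert front [[53.7, -94.1], [53.7, -82.8], [53.7, -71.6], [53.6, -60.3]]
left [  10.4 -109.4]
right [ 10.3 -49.7]
front [ 38.7 -71.7]
back [-19.6 -75.8]
floorback [-22. -89.]
floorleft [  -2.6 -108.6]
```

Request:
step_arm(steps=[1,1,58,0,0,1,0,0,50,0,1,0,0,40,0,1,0,0,20,0,1,0,0,0,0,0,0,0,0,0,0,0,0,0,0,0,0,0,0,0,0,0,0,0,0,0,0,0,0,0,0,0,0,-30,0,0,0,0,-30,0], grip_force=20)

```text
time_s: 10.7
tool_pos: [0.4789, -0.0133, 0.3184]
tool_rot: [-180.0, -0.1, -168.5]
force: [0.0, 1.0, -3.9]
grip_width: 0.0459
grasp_force: 19.9
```

Request:
step_arm(steps=[0,0,0,-30,0,0,0,0,-10,0,0,0,-45,0,0,0,0,-45,0,0,0,8,-47,0,0,0,0,0,0,0,0,0,0,0,-2,0,0,0,0,0])

```text
time_s: 11.7
tool_pos: [0.4992, -0.1475, 0.3581]
tool_rot: [179.9, -0.1, -166.3]
force: [-0.3, 0.8, -3.6]
grip_width: 0.0457
grasp_force: 20.0
```

```bash
python3 - <<'E'
from h import *
c=shot('wrist');a=shot('side')
cv2.imwrite('pics/s6.png',np.vstack([c['image'][:300],cv2.resize(a['image'][80:240,210:490],(560,320))])[:590,:,::-1])
o=env.get_obs();print(o['tool_pos'],o['tool_rot'],o['grip_width'])
E
```

```text
[ 0.49920897 -0.1478115   0.358442  ] [ 1.79967296e+02 -1.53580709e-02 -1.66347286e+02] 0.04583785498970402
```

View pics/s6.png

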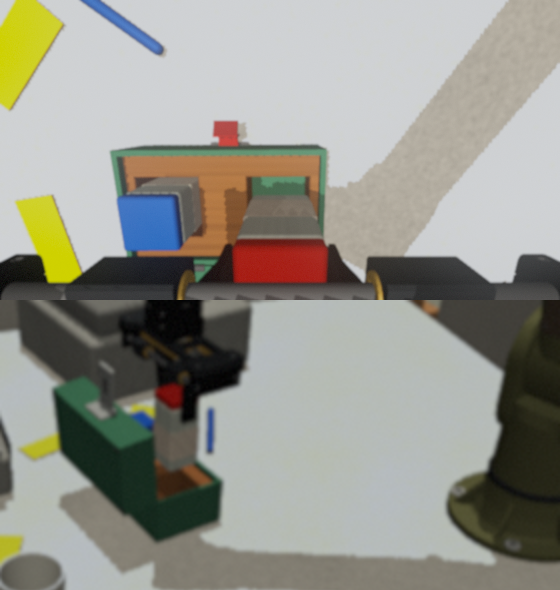

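The tin hangs over the free cell. The cell's top edges are at columns of about 247 and 309, and the front edge is at row 177. The tin's base front edge is at about row 197.

```bash
python3 - <<'E'
from h import *
c=shot('wrist');o=env.get_obs();i=c['image'].astype(int)
P=o['tool_pos'];y=np.radians(o['tool_rot'][2]);X=np.array([np.cos(y),np.sin(y)]);Y=np.array([np.sin(y),-np.cos(y)])
def tl(p,z):
    d=plane(c,*p,z)[:2]-P[:2];return np.round(np.array([d@X,d@Y])*1e3,1)
for r in(182,188,198,203): print(r,' '.join('%d:%d,%d'%(k,i[r,k,0],i[r,k,1]) for k in range(236,328,3)))
print([ '%d:%d,%d'%(k,i[k,280,0],i[k,280,1]) for k in range(140,206,3)])
for p in((247,185),(309,185),(280,177)): print('cell',p,tl(p,.06))
for p in((250,197),(311,197)): print('base',p,tl(p,.1))
E
```

```text
182 236:178,122 239:179,122 242:179,124 245:168,113 248:86,58 251:76,65 254:74,103 257:74,103 260:73,104 263:93,143 266:95,148 269:96,148 272:94,145 275:87,129 278:78,113 281:84,123 284:81,121 287:80,116 290:84,127 293:78,113 296:84,127 299:91,138 302:94,144 305:89,106 308:91,70 311:170,119 314:182,127 317:179,126 320:98,122 323:100,148 326:158,164
188 236:162,108 239:178,122 242:178,123 245:172,116 248:88,58 251:76,61 254:74,103 257:73,104 260:75,106 263:74,105 266:74,107 269:73,105 272:75,106 275:75,105 278:72,104 281:75,105 284:73,105 287:73,107 290:73,106 293:74,107 296:75,107 299:74,106 302:76,108 305:78,79 308:85,65 311:166,115 314:181,126 317:175,123 320:89,120 323:98,147 326:158,162
198 236:133,87 239:132,86 242:133,88 245:130,85 248:86,58 251:83,64 254:105,100 257:104,100 260:104,100 263:104,100 266:104,99 269:106,102 272:104,101 275:104,101 278:102,100 281:105,100 284:107,104 287:108,106 290:109,107 293:109,107 296:106,104 299:107,105 302:110,108 305:110,106 308:103,94 311:128,91 314:132,92 317:126,91 320:74,97 323:79,108 326:166,163
203 236:130,86 239:130,86 242:130,85 245:128,83 248:96,72 251:116,103 254:118,105 257:117,104 260:115,105 263:113,103 266:113,102 269:116,106 272:116,104 275:115,103 278:115,103 281:122,111 284:121,112 287:123,112 290:123,111 293:120,110 296:120,110 299:122,111 302:120,110 305:121,109 308:121,110 311:123,105 314:131,89 317:123,88 320:71,95 323:79,106 326:168,162
['140:206,207', '143:187,190', '146:78,87', '149:92,129', '152:102,151', '155:154,133', '158:181,128', '161:181,129', '164:177,124', '167:177,124', '170:177,122', '173:171,118', '176:130,131', '179:93,147', '182:80,117', '185:74,105', '188:72,104', '191:73,106', '194:81,104', '197:103,101', '200:115,105', '203:120,111']
cell (247, 185) [ 21.9 -31.1]
cell (309, 185) [21.9 27. ]
cell (280, 177) [29.4 -0.2]
base (250, 197) [ 20.1 -24.6]
base (311, 197) [20.1 24.9]
```

Request:
step_arm(steps=[0,1.5,-2,0,0,0,0,0,20,0,0,0,0,25,0,0,0,0,25,0,0,0,0,15,0,0,0,0,6,0,0,0,0,3,0,0,0,0,0,0])

```text
time_s: 12.85
tool_pos: [0.4984, -0.1515, 0.2653]
tool_rot: [-180.0, 0.1, -166.5]
force: [1.3, -0.8, -2.9]
grip_width: 0.0457
grasp_force: 20.0
```

Request:
step_arm(steps=[0,0,0,1.5,0,0,0,0,1,0,0,0,0,0,0])

```text
time_s: 13.22
tool_pos: [0.4987, -0.1516, 0.264]
tool_rot: [180.0, 0.1, -166.5]
force: [-2.7, 0.2, 6.7]
grip_width: 0.0458
grasp_force: 20.0
```

Request:
step_arm(steps=[1,0,0,0,0,1,0,0,0,0,1,0,0,0,0,1,0,0,0,0,1,0,0,-20,0,1,0,0,-50,0,1,0,0,-60,0,1,0,0,0,0,1,0,37,0,0,1,0,36,0,0,1,0,0,0,0])

```text
time_s: 14.6
tool_pos: [0.4806, -0.0775, 0.3912]
tool_rot: [179.9, -0.1, -166.2]
force: [-0.1, -0.1, -0.0]
grip_width: 0.0868
grasp_force: 0.0
```

```bash
python3 - <<'E'
from h import *
c=shot('wrist');a=shot('side');t=shot('top')
cv2.imwrite('pics/s7.png',np.vstack([np.hstack([c['image'][:300],cv2.resize(t['image'][150:300,320:470],(240,300))])[:,:,::-1],cv2.resize(a['image'][80:220,210:490,::-1],(800,290))]))
o=env.get_obs();print(o['tool_pos'],o['tool_rot'],o['time_s'])
E
```

```text
[ 0.48097281 -0.08121211  0.39181114] [-1.79975043e+02 -3.56393429e-02 -1.66525441e+02] 14.75
```

View pics/s7.png

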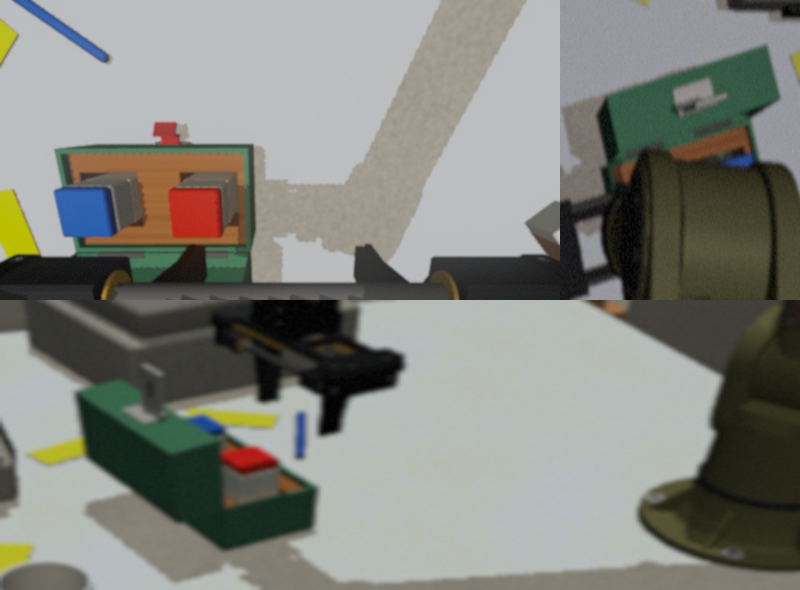

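The red tin stands in the free cell beside the blue one. The lid is still open, with the hasp pointing up from its front edge. Next I go around behind the lid.

Request:
step_arm(steps=[1,-50,0,0,0,1,-52,0,0,0,1,-53,0,0,0,1,0,0,0,0,1,0,0,35,0,1,0,0,27,0,1,0,0,0,0,1,0,0,0,0])

```text
time_s: 15.75
tool_pos: [0.6318, -0.0452, 0.3316]
tool_rot: [-180.0, 0.1, -166.5]
force: [0.6, -0.6, 0.9]
grip_width: 0.0869
grasp_force: 0.0
```

Request:
step_arm(steps=[1,7,0,0,0,1,7,0,0,0,1,7,0,0,0,1,0,0,0,0])

```text
time_s: 16.25
tool_pos: [0.6108, -0.0494, 0.3306]
tool_rot: [180.0, 0.0, -166.5]
force: [0.3, -0.6, -0.1]
grip_width: 0.0874
grasp_force: 0.0
```

Request:
step_arm(steps=[1,8,0,-3,0,1,7,0,-3,0,1,8,0,-4,0,1,8,0,-4,0,1,0,0,0,0])

```text
time_s: 16.88
tool_pos: [0.5813, -0.0561, 0.3452]
tool_rot: [180.0, 0.1, -166.4]
force: [2.5, 0.7, 0.3]
grip_width: 0.0868
grasp_force: 1.4
```

Request:
step_arm(steps=[1,8,0,-3,0,1,9,0,-2,0,1,9,0,-1,0,1,9,0,-1,0,1,9,0,0,0,1,9,0,1,0,1,0,0,0,0])

```text
time_s: 17.75
tool_pos: [0.5287, -0.0693, 0.3502]
tool_rot: [180.0, -0.1, -166.5]
force: [0.9, -0.4, 4.1]
grip_width: 0.0869
grasp_force: 1.2
```

Request:
step_arm(steps=[1,8,0,2,0,1,8,0,3,0,1,8,0,3,0,1,8,0,4,0,1,8,0,5,0,1,7,0,5,0,1,6,0,6,0,1,6,0,6,0,1,0,0,0,0])

```text
time_s: 18.88
tool_pos: [0.4715, -0.0822, 0.3152]
tool_rot: [179.9, -0.1, -166.5]
force: [0.5, -0.3, 0.3]
grip_width: 0.0872
grasp_force: 0.0
```

Request:
step_arm(steps=[1,3,0,4,0,1,2,0,4,0,1,0,0,2,0,1,0,0,0,0])

```text
time_s: 19.38
tool_pos: [0.4674, -0.0836, 0.306]
tool_rot: [180.0, -0.0, -166.5]
force: [0.3, 0.4, 0.1]
grip_width: 0.0867
grasp_force: 0.0
```

Request:
step_arm(steps=[1,0,0,2,0,1,0,0,1,0,1,0,0,0,0])

```text
time_s: 19.75
tool_pos: [0.4678, -0.0838, 0.3055]
tool_rot: [180.0, 0.0, -166.5]
force: [-7.3, 1.8, 17.2]
grip_width: 0.0871
grasp_force: 8.5
```

Request:
step_arm(steps=[1,0,0,-30,0,1,0,0,-40,0,0,0,0,0,0,0,0,0,0,0,0,0,0,0,0])

```text
time_s: 20.38
tool_pos: [0.4671, -0.0836, 0.3721]
tool_rot: [180.0, -0.1, -166.5]
force: [-0.6, -0.0, 0.1]
grip_width: 0.0643
grasp_force: 0.0
```

```bash
python3 - <<'E'
from h import *
c=shot('wrist');a=shot('side');t=shot('top')
cv2.imwrite('pics/s8.png',np.vstack([np.hstack([c['image'][:300],cv2.resize(t['image'][150:300,320:470],(240,300))])[:,:,::-1],cv2.resize(a['image'][100:220,230:450,::-1],(532,290)).repeat(1,1) if False else np.hstack([cv2.resize(a['image'][100:220,230:450,::-1],(532,290)),np.zeros((290,268,3),np.uint8)])]))
o=env.get_obs();print(o['tool_pos'],o['tool_rot'],o['time_s'],o['grip_width'])
E
```

```text
[ 0.46723067 -0.08359173  0.37247594] [ 1.79992808e+02 -7.94933894e-02 -1.66476728e+02] 20.525 0.05273679760388498
```

View pics/s8.png

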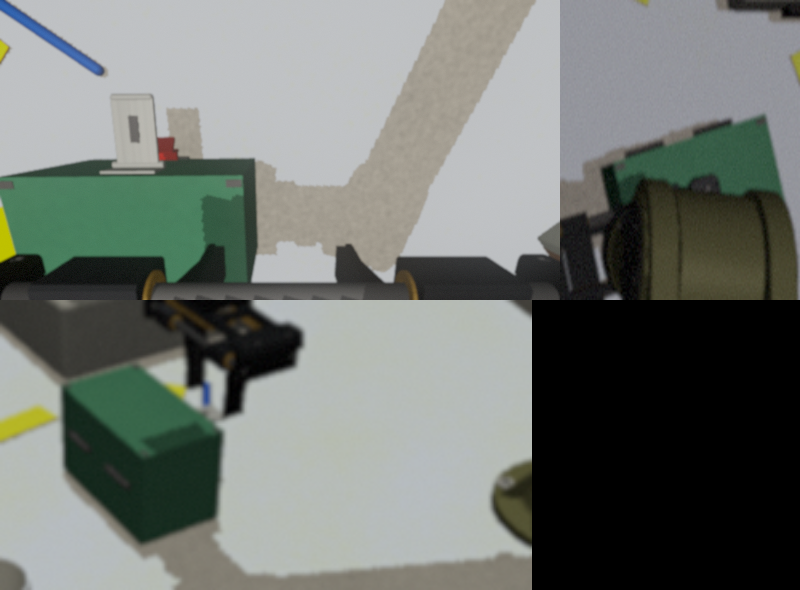

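The lid is shut. The hasp sticks out in front, from its hinge at about (136,163) to its end at (133,96), and the catch is below it at (168,148).

```bash
python3 - <<'E'
from h import *
c=shot('wrist');o=env.get_obs()
P=o['tool_pos'];y=np.radians(o['tool_rot'][2]);X=np.array([np.cos(y),np.sin(y)]);Y=np.array([np.sin(y),-np.cos(y)])
def tl(p,z):
    d=plane(c,*p,z)[:2]-P[:2];return np.round(np.array([d@X,d@Y])*1e3,1)
print(o['tool_pos'])
for z in(.076,.086,.096,.106): print(z,'end',tl((133,96),z),tl((112,96),z),tl((154,96),z),'hinge',tl((136,163),z))
print('catch',tl((168,148),.033),'lid front R',tl((243,177),.123),'lidL',tl((2,177),.123))
i=c['image'].astype(int);m=(i[:,:,0]>90)&(i[:,:,1]<70)&(i[:,:,2]<70);v,u=np.nonzero(m);print(u.min(),u.max(),v.min(),v.max())
E
```

```text
[ 0.46728375 -0.08357897  0.37263047]
0.076 end [ 100.3 -126.5] [ 100.3 -144.5] [ 100.3 -108.5] hinge [  43.1 -131.7]
0.086 end [  99.5 -122. ] [  99.5 -139.3] [  99.5 -104.6] hinge [  44.4 -126.9]
0.096 end [  98.7 -117.4] [  98.7 -134.1] [  98.7 -100.7] hinge [  45.7 -122.2]
0.106 end [  97.9 -112.9] [  97.9 -128.9] [ 97.9 -96.8] hinge [  46.9 -117.5]
catch [  53.2 -116.7] lid front R [ 38.4 -28.9] lidL [  38.4 -213.4]
159 177 138 281
```

Request:
step_arm(steps=[0,33,-41,0,0,0,33,-41,0,0,0,32,-41,0,0,0,0,0,0,0,0,0,0,45,0,0,0,0,40,0,0,0,0,0,0])

```text
time_s: 21.45
tool_pos: [0.4, -0.2247, 0.2859]
tool_rot: [179.9, -0.4, -166.4]
force: [-0.3, -0.2, 0.6]
grip_width: 0.0005
grasp_force: 0.0
```

Request:
step_arm(steps=[0,0,0,9,0,0,-2,0,9,0,0,-3,0,9,0,0,-3,0,8,0,0,0,0,0,0])

```text
time_s: 22.08
tool_pos: [0.4088, -0.2241, 0.2527]
tool_rot: [180.0, -0.1, -166.5]
force: [-0.4, 0.2, -0.3]
grip_width: 0.0001
grasp_force: 0.0
```

Request:
step_arm(steps=[0,-5,0,4,0,0,-5,0,3,0,0,-5,0,2,0,0,-5,0,1,0,0,-4,0,1,0,0,-3,0,1,0,0,0,0,0,0])

```text
time_s: 22.95
tool_pos: [0.4345, -0.2182, 0.2412]
tool_rot: [179.9, -0.1, -166.5]
force: [-4.5, 0.4, 1.9]
grip_width: 0.0003
grasp_force: 2.6
```

Request:
step_arm(steps=[0,-2,0,0,0,0,-2,0,0,0,0,0,0,0,0])

```text
time_s: 23.32
tool_pos: [0.4366, -0.2179, 0.2407]
tool_rot: [179.9, -0.4, -166.5]
force: [-10.5, -1.3, 6.5]
grip_width: 0.0005
grasp_force: 5.6
```

Request:
step_arm(steps=[0,-1.5,0,0,0,0,-1.5,0,0,0,0,0,0,0,0])

```text
time_s: 23.7
tool_pos: [0.4384, -0.2176, 0.2403]
tool_rot: [179.8, -0.5, -166.6]
force: [-12.6, -2.8, 8.6]
grip_width: 0.0005
grasp_force: 7.2
```

Request:
step_arm(steps=[0,-1,0,0,0,0,-1.5,0,0,0,0,0,0,0,0])

```text
time_s: 24.08
tool_pos: [0.4415, -0.2167, 0.2403]
tool_rot: [179.9, -0.4, -166.6]
force: [-11.5, -2.8, 4.6]
grip_width: 0.0008
grasp_force: 5.7
```

Request:
step_arm(steps=[0,-1,0,0,0,0,-1,0,0,0,0,0,0,0,0])

```text
time_s: 24.45
tool_pos: [0.4421, -0.2168, 0.2402]
tool_rot: [179.8, -0.6, -166.6]
force: [-16.0, -1.9, 8.7]
grip_width: 0.0008
grasp_force: 8.3
```

Request:
step_arm(steps=[0,-1.5,0,0,0,0,-1.5,0,0,0,0,0,0,0,0])

```text
time_s: 24.82
tool_pos: [0.4432, -0.217, 0.2401]
tool_rot: [179.7, -0.9, -166.7]
force: [-25.0, -2.3, 17.1]
grip_width: 0.0006
grasp_force: 12.2
```

Request:
step_arm(steps=[0,12,0,0,0,0,10,0,-5,0,0,0,0,-40,0,0,0,0,-40,0,0,-20,60,-20,0,0,-20,60,0,0,0,0,0,0,0])

```text
time_s: 25.7
tool_pos: [0.4389, -0.093, 0.3461]
tool_rot: [179.9, 0.2, -165.9]
force: [-0.6, -1.0, 0.4]
grip_width: 0.0007
grasp_force: 0.0
```

```bash
python3 - <<'E'
from h import *
c=shot('wrist','w9.png');o=env.get_obs();i=c['image'].astype(int);print(o['tool_pos'],o['tool_rot'],o['time_s'])
yb=np.radians(13.5);ex=np.array([np.cos(yb),np.sin(yb),0]);ey=np.array([-np.sin(yb),np.cos(yb),0]);B=np.array([.5108,-.2021,0])
w=lambda x,y,z:B+ex*x+ey*y+np.array([0,0,z])
for n,p in[('catchtop',(-.065,0,.033)),('hinge',(-.059,0,.086)),('end_latched L',(-.061,-.018,.03)),('endR',(-.061,.018,.03)),('end phi.3',(-.061-.0165,0,.033)),('lidFR',(-.055,.095,.123)),('lidFL',(-.055,-.095,.123))]: print(n,np.round(proj(c,w(*p)),0))
m=(i[:,:,0]>90)&(i[:,:,1]<70)&(i[:,:,2]<70)
n,l,s,ce=cv2.connectedComponentsWithStats(m.astype(np.uint8))
print([x.tolist() for x in s[1:] if x[4]>15])
p=proj(c,w(-.061,0,.05)).astype(int)
def ch(q):
    r,g,b=q
    if r>90 and g<70: return 'R'
    if g>r+12: return 'G'
    if min(q)>175: return '.'
    return str(min(9,int(sum(q)/3)//20))
for v in range(p[1]-45,p[1]+25,2): print(v,''.join(ch(i[v,u]) for u in range(max(0,p[0]-50),p[0]+50,2) if 0<=v<420))
E
```

```text
[ 0.43860222 -0.09583576  0.3459304 ] [ 1.79993166e+02  1.70248327e-01 -1.66145123e+02] 25.75
catchtop [155. 181.]
hinge [130. 200.]
end_latched L [139. 184.]
endR [175. 184.]
end phi.3 [154. 168.]
lidFR [241. 220.]
lidFL [-29. 218.]
[[146, 167, 28, 16, 340]]
143 ..................................................
145 ..................................................
147 ..................................................
149 ..................................................
151 ..................................................
153 ..................................................
155 ..................................................
157 ..................................................
159 ..................................................
161 ..................................................
163 ..................................................
165 .........................888888777777888888.......
167 ........................755554555RRR5777778.......
169 ........................7RRRRRRRRRRR5777777.......
171 ........................6RRRRRRRRRRR5777777.......
173 ...........
[... 384 characters left out ...]
3G33333334444333333344444443333333333333
189 GGGGGGGGGGGGGGG3344443333333344444433333323GG3G33G
191 GGGGGGGGGGGGG33344443333333444444333333GGGG2G32GGG
193 GGGGGGGGGGG33344444444444444444333333233GGGGG2GGGG
195 GGGGGGGGG33433434334443444434433333GG2GGGGGGGGGGGG
197 GGG3444444444444444444444444443332GGG22GGGGGGGGG3G
199 GG466767766766666677767666666643G2GGGGGGGGGGGGGGG2
201 GG588888888888888888888888888843GGGGGGGGGGGGGGGGGG
203 GG588888888888888888888888888853GGGGGGGGGGGGGGGGGG
205 GG355565566556555555555555656532GGGGGGGGGGGGGGGGGG
207 3333333333333333333334343333333GGGGGGGGGGGGGGGGGGG
209 333333333333333333333333433332GGGGGGGGGGGGGGGGGGGG
211 5555555555555555555555554333GGGGGGGGGGGGGGGGGGGGGG
```

The strap now lies flat down the front, with its end at row 183 (184 predicted when latched). The red lip covers it up to row 182, so the catch is back up in front of it. Handing in.

```bash
python3 -c "
from cell import env
print(env.sign_off())"
```

```text
the job is handed in; nothing more can be done
None
```

I handed the job in after about 26 s of robot time, with the red-capped tin upright in the free cell, the lid shut and the hasp latched behind the catch as far as the last wrist-camera check shows; `sign_off()` returned no verdict.

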